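# Draw out and lock a telescoping shutter shaft

## Task

Get the closed telescoping shutter shaft (the octagonal tube with the steel rod sticking out) ready for fitting: roll it over and lay it in the cradle with the flat that has the small button slot on top and the rod through the slotted stop plate, and let go of it. Then draw the rod out until the lock button clicks out of the slot, and leave it lying locked in the cradle, button up. Leave everything else on the bench where it is.

Things in the scene. Friction and masses are not known exactly. Their poses are not given: they have to be found in the camera images.
- shaft: Outer tube of the telescoping shaft: plain aluminium octagonal tube 200 mm long, 42 mm across flats (flats 17.4 mm wide), 0.46 kg. Origin on its axis at mid-length. Own x runs along it to the mouth (x = +100 mm) where the rod comes out; own +y points out of the flat with the button slot. Starts lying on the bench with own z up, slot on the left as one looks along x. Centre of mass at x = +25 mm.
- shaft_inner (a joint): How far the round steel inner rod has slid out, m: 0 = closed, locks at 0.0725 to 0.077 (hard stop at 0.077). Starts between 0 and 0.02. Sliding friction about 3.5 N, so the tube must be held back while the rod is drawn out.
- inner_end (a point): Centre of the rod's outer end face, on the axis; own x outwards along the rod. The rod is 26 mm in diameter and ends in a head 34 mm in diameter and 16 mm long behind this point; the face lies 70 mm + the joint value beyond the tube's mouth.
- shaft_button (a joint): Spring lock button on the rod, m of outward travel: about 0 while the tube's wall holds it in, about 0.0115 once it has snapped out of the slot (5 mm proud of the flat), where it locks the rod both ways. It springs out by itself when it reaches the slot.
- button_slot (a point): Centre of the dark 16 x 12 mm button slot, on the surface of one flat of the outer tube, 65 mm from mid-length towards the mouth and 21 mm from the axis.
- cradle: Fixed assembly cradle: plywood board 290 x 110 x 12 mm with two green notched rests and a dark slotted stop plate. Origin on the bench under its middle, z up, own x along the notches towards the plate. Rests at x = -83 and +83 mm, 18 mm thick, 94 mm wide, notch 49 mm wide, floor 65 mm and cheeks 87 mm above the bench; open between the rests down to the board.
- cradle_home (a point): Where the shaft's origin should lie when laid in the cradle, tube between the cheeks on the notch floors: 86 mm above the cradle's origin. The tube's mouth is then 11 mm short of the stop plate and slides up to it when the rod is pulled.
- stop_plate (a point): Middle of the stop plate's slot, at the height of the shaft's axis. Plate 8 mm thick across own x of the cradle, 115 mm from its origin, top 104 mm above the bench; slot 35 mm wide, open at the top, bottom 71 mm above the bench. The rod lies in the slot; the tube cannot pass, so its mouth bears on the plate.
- offcut: Bystander: plain octagonal aluminium tube offcut, 150 mm long, 42 mm across flats, no rod and no slot. Origin on its axis at mid-length.
- tape: Bystander: brown tape roll lying flat, 100 mm diameter, 48 mm high. Origin under its centre.
- elbow: Bystander: brass pipe elbow, two 45 mm legs, 34 mm high. Origin under its corner.
- carton: Bystander: small cardboard carton 100 x 130 x 90 mm. Origin under its centre.
- jar: Bystander: jar, 72 mm diameter, 100 mm high. Origin under its centre.
- tap: Bystander: brass mixer tap, bar 200 mm along own y, spout towards own -x. Origin under its centre, 70 mm high.
- screwdriver: Bystander: screwdriver lying along own x. Origin under its middle.

How it is judged:
By the outcome, as a careful person would: the job done as asked, in the order asked, and still so for the second after the job is handed in, with the robot touching nothing.
It also fails if it takes over 58 s, if anything falls off the work surface, if the arm or the gripper's body presses on something with over 40 N, if the wrist force passes 120 N, or if a joint passes its speed limit or range.

## Robot

A 7-joint arm with a two-finger parallel gripper is mounted at the origin on the work surface. World frame = base frame: x ahead of the robot, y to its left, z up, the work surface at z = 0. Lengths are in m, angles in rad, forces in N, time in s.
With the tool pointing down it reaches from about 0.35 to 0.9 m from the base axis. Payload 19.9 kg.
Tool frame: the origin (TCP) lies midway between the tips of the shut fingers; the grasp point (between the pads) lies 19 mm behind it; z points along the fingers, y is the line along which they close (so a half turn about z gives the same grasp; the last joint's range is limited). The gripper opens to 85 mm and grips with 20 to 120 N. Pads are 22 mm wide; open, the fingers measure 114 mm over their backs; the gripper's body (76 mm by 85 mm) begins 54 mm behind the grasp point. The pads swing forward as they close: fully open they stand 13 mm farther back than shut.
Start: joints at [1.187, 0.417, -0.01, 1.614, 0.005, 1.111, -0.053], TCP at [0.21, -0.589, 0.231] pointing down, gripper open.
Joint ranges: [-2.81, 2.81], [-0.39, 2.02], [-1.27, 1.25], [0.06, 2.57], [-1.19, 4.33], [0.19, 2], [-2.82, 2.82]. Speed limits (rad/s): [1.89, 1.89, 2.39, 2.39, 3.01, 3.01, 3.01].

## Interface

Orientations are given as a rotation vector (axis times angle).
In Python, from station import state, grab_frame, calibration, hand_in gives the robot as it stands. The module is installed in compiled form; this text tells all that it offers.
- The arm moves only by the tool apply_moves, never from a script. Its argument "motion" is a list of rows, each a list of 7 numbers: the shift along the tool's x, y, z in m, then the turn, a rotation vector about the tool's x, y, z in rad, then the closure, from -1 (fully open) to 1 (shut). A call has 1 to 5 rows; each row is the pose to reach, as a shift and turn from the pose commanded when the call began, along the tool's axes at that moment; what a row does not reach only later rows make up. A row lasts 1/8 s, in which the tool goes at most 62.5 mm and 10.7 degrees, less where a joint would pass 70% of its speed; a pose out of reach is approached as far as the arm can. A call with a gripper value outside its range is refused whole. The fingers move at their own pace and stop on an object; "squeeze" is the grip in N (left out, the last holds). Time passes only in rows, so rows that repeat a pose let the fingers close. It gives the time, the measured TCP pose, the force, the opening and the grip force at its end, in the units of the state.
- state(): the state, without advancing time (a new reading comes with each control period).
- grab_frame(name): name is "side" or "top"; returns the picture (480x640x3 uint8, red, green, blue); there is no depth.
- calibration(name): a dict with "fx", "fy", "cx", "cy" (pixels), "rvec" (rotation vector, rad) and "tvec" (3), from world to camera coordinates, as OpenCV has them. Camera axes: x right, y down, z forward; pixel columns grow to the right and rows downward; lengths in m; the calibration is good to about 2 mm. A picture is of the moment at which its call begins. calibration takes no time and is no camera call.
- hand_in(): hands the job in; it is judged then, once.
The state is a dict: "time": time; "joint_pos": joint angles; "dq": joint speeds; "effort": joint torques, N m; "tool_pos": TCP position; "tcp_rot": TCP orientation; "wrist_force": force on the tool from outside, world axes, zero at the start; "torque": the same for the moment, N m; "grip_width": finger opening in m; "grip_force": force on a finger pad.
Only numpy, scipy, OpenCV 4.12 (cv2) and the standard library are available. Lean on these libraries where they do the work, as an engineer would, in place of code of your own. Each camera call takes 0.05 s, during which the arm holds its last target. There are 200 camera calls.

## Working session

There is one attempt and no reset: what is moved stays moved. The work goes in short steps, Python scripts to look and compute and a tool call to move; the robot and the scene stay as the last step left them, time stands still between calls to the robot, and variables do not carry over. Pictures are saved under pics/ and viewed, at most 11 in all, crops included, and the job is handed in when it is done.

Besides the shell and the picture viewer there is one more tool, called after "Request:" in YAML: its name, and indented under it one key for each argument. apply_moves: Moves the arm, as the interface text tells. Its arguments: {"type":"object","properties":{"motion":{"type":"array"},"squeeze":{"type":"number"}},"required":["motion"]}

```bash
mkdir -p pics; python3 - <<'E'
from station import *
import cv2, numpy as np
s=state(); print({k:np.round(v,3).tolist() for k,v in s.items()})
for n in ("side","top"):
    f=grab_frame(n); cv2.imwrite(f"pics/{n}0.png",f[:,:,::-1]); np.save(f"{n}0.npy",f)
    c=calibration(n); R=cv2.Rodrigues(np.array(c["rvec"],float))[0]
    print(n,c, "pos",-R.T@np.array(c["tvec"]))
E
```

```text
{'time': 0.0, 'joint_pos': [1.187, 0.418, -0.01, 1.614, 0.005, 1.111, -0.053], 'dq': [0.001, 0.002, 0.0, -0.0, -0.0, -0.0, -0.0], 'effort': [-0.001, -86.445, 0.678, -43.491, 0.019, 0.007, 0.0], 'tool_pos': [0.21, -0.588, 0.231], 'tcp_rot': [-3.094, -0.536, 0.0], 'wrist_force': [0.644, -0.665, 0.018], 'torque': [0.048, 0.043, -0.025], 'grip_force': 0.0, 'grip_width': 0.085}
side {'fx': 549.7040009762108, 'fy': 549.7040009762108, 'cx': 317.1109988799265, 'cy': 239.8761700313324, 'rvec': array([ 0.75942254, -2.48587031,  1.26550057]), 'tvec': array([0.48574021, 0.24725254, 1.315223  ])} pos [-0.09052545  1.03730792  0.97092035]
top {'fx': 449.7120458329203, 'fy': 449.7120458329203, 'cx': 316.9027876442858, 'cy': 239.19864790964456, 'rvec': array([ 2.19325559, -2.1779466 ,  0.13294121]), 'tvec': array([-0.02986383,  0.57028972,  1.21570724])} pos [0.45297072 0.00717925 1.2644494 ]
```

View pics/side0.png

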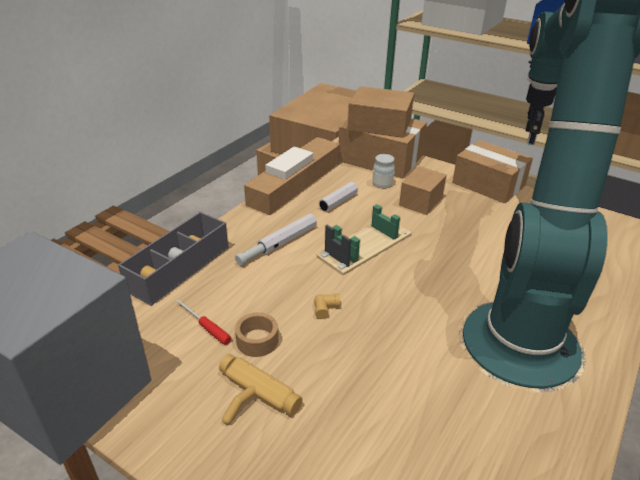

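View pics/top0.png

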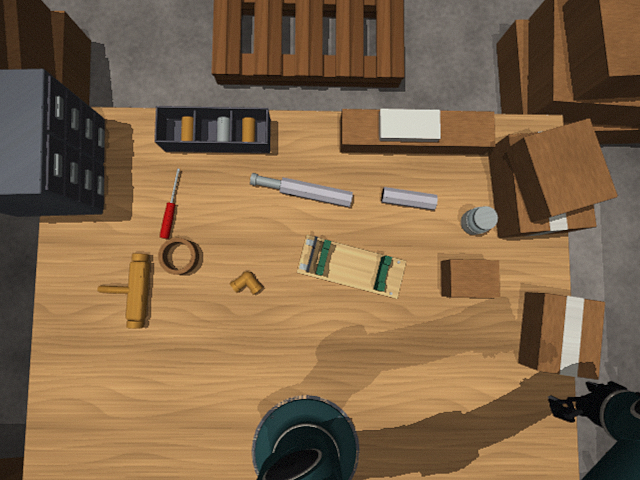

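The side view shows the shaft with its rod head at about (243,258), the dark slot at about (276,245) facing the robot, and the cradle with its plate at about (338,246). In the top view the rod head is at (254,180), the tube runs from (281,186) to (353,200), and the cradle's plate is at (308,252) with rests at (324,257) and (384,273).

Next I'll measure the shaft and cradle from colour masks.

```bash
cat > h.py <<'E'
from station import *
import cv2, numpy as np
def cam(n):
    c=calibration(n); R=cv2.Rodrigues(np.array(c["rvec"],float))[0]; t=np.array(c["tvec"])
    return np.array([[c["fx"],0,c["cx"]],[0,c["fy"],c["cy"]],[0,0,1]]),R,t
def plane(n,uv,z):
    K,R,t=cam(n); o=-R.T@t; d=R.T@np.linalg.solve(K,[uv[0],uv[1],1]); return o+d*(z-o[2])/d[2]
def tri(a,b):  # pixels in side, top
    P=[]
    for n in("side","top"):
        K,R,t=cam(n); P.append(K@np.c_[R,t])
    X=cv2.triangulatePoints(P[0],P[1],np.array(a,float).reshape(2,1),np.array(b,float).reshape(2,1))[:,0]
    return X[:3]/X[3]
def proj(n,X):
    K,R,t=cam(n); p=K@(R@np.array(X)+t); return p[:2]/p[2]
def blobs(f,roi,kind,amin=25):
    x0,y0,x1,y1=roi; g=f[y0:y1,x0:x1].astype(int); r,gg,b=g[...,0],g[...,1],g[...,2]
    if kind=="grey": m=(b>=r-8)&(r>90)
    if kind=="green": m=(gg>r+20)&(gg>b+5)
    if kind=="dark": m=(g.max(2)<75)&(abs(gg-r)<15)
    cs,_=cv2.findContours(m.astype(np.uint8),cv2.RETR_EXTERNAL,cv2.CHAIN_APPROX_NONE)
    return [c.reshape(-1,2)+[x0,y0] for c in cs if cv2.contourArea(c)>amin]
E
python3 - <<'E'
from h import *
R={"top":{"grey":(240,165,365,215),"green":(290,225,410,305),"dark":(290,225,410,305)},
   "side":{"grey":(225,205,322,270),"green":(310,195,415,275),"dark":(310,195,415,275)}}
for n in R:
    f=np.load(f"{n}0.npy")
    for k,roi in R[n].items():
        for c in blobs(f,roi,k,12):
            b=cv2.boxPoints(cv2.minAreaRect(c.astype(np.float32)))
            print(n,k,cv2.contourArea(c.astype(np.float32)),np.round(b,1).tolist())
t=cv2.resize(np.load("top0.npy")[165:305,240:415],None,fx=4,fy=4,interpolation=2)[:,:,::-1]
s=cv2.resize(np.load("side0.npy")[200:275,225:415],None,fx=4,fy=4,interpolation=2)[:,:,::-1]
cv2.imwrite("pics/c0.png",t[:520,:]); cv2.imwrite("pics/c1.png",s)
E
```

```text
top grey 1195.5 [[249.3000030517578, 185.10000610351562], [252.3000030517578, 170.6999969482422], [352.29998779296875, 191.89999389648438], [349.29998779296875, 206.3000030517578]]
top green 221.5 [[373.6000061035156, 288.6000061035156], [382.1000061035156, 254.5], [391.5, 256.8999938964844], [383.0, 291.0]]
top green 187.5 [[315.3999938964844, 273.29998779296875], [324.20001220703125, 239.3000030517578], [330.6000061035156, 240.89999389648438], [321.70001220703125, 275.0]]
top dark 41.5 [[305.5, 270.6000061035156], [314.5, 236.39999389648438], [317.0, 237.0], [308.0, 271.29998779296875]]
side grey 870.0 [[233.3000030517578, 255.0], [311.29998779296875, 213.1999969482422], [317.3999938964844, 224.60000610351562], [239.39999389648438, 266.3999938964844]]
side green 150.0 [[351.0, 237.0], [359.0, 237.0], [359.0, 261.0], [351.0, 261.0]]
side green 77.0 [[332.79998779296875, 225.5], [339.5, 224.5], [341.79998779296875, 240.6999969482422], [335.1000061035156, 241.6999969482422]]
side green 492.0 [[364.5, 222.3000030517578], [375.1000061035156, 203.3000030517578], [405.3999938964844, 220.10000610351562], [394.79998779296875, 239.10000610351562]]
side dark 515.0 [[314.0, 244.5], [326.70001220703125, 224.89999389648438], [360.0, 246.5], [347.29998779296875, 266.0]]
side dark 45.5 [[317.0, 204.0], [321.5, 199.5], [328.5, 206.5], [324.0, 211.0]]
```

View pics/c0.png

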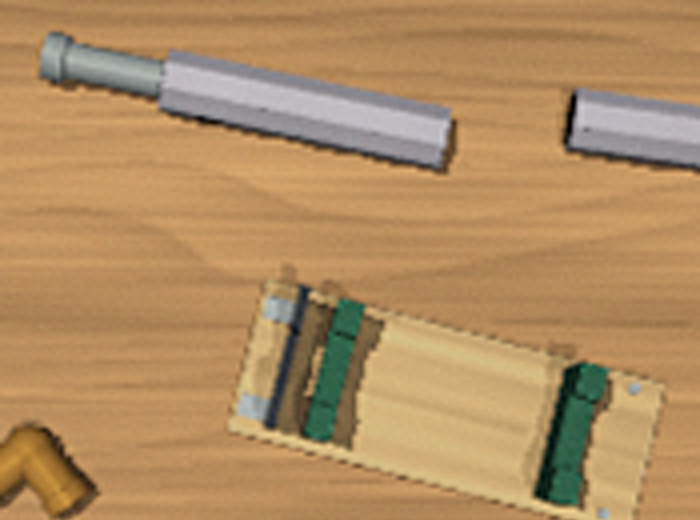

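View pics/c1.png

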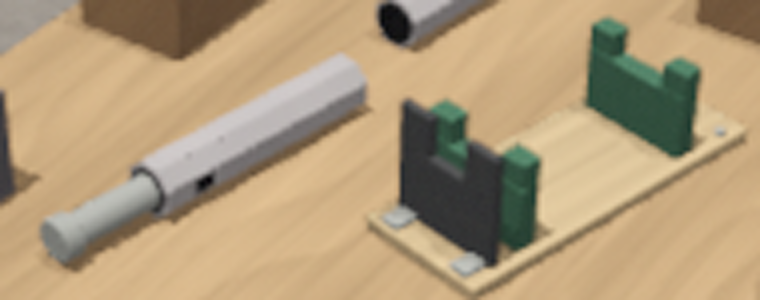

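The top crop shows the tube's outline from its mouth at (282,185) to its far end at (352,199.5), with the head face at (250.5,179). The cradle's board corners are at (306,236), (297.5,272.5) and (406,260.5). The side crop shows the slot at about (276,245.5), on the side facing the robot, and board corners at (317,255) and (344,273).

```bash
python3 - <<'E'
from h import *
r=lambda v:np.round(np.array(v)*1000).tolist()
T=lambda x,y:(240+x/4,165+y/4); S=lambda x,y:(225+x/4,200+y/4)
m=plane("top",T(167.5,79),.021);f=plane("top",T(447,138),.021);h=plane("top",T(41,56),.021)
print("mouth",r(m),"far",r(f),"len",np.linalg.norm(m-f),"head ext",np.linalg.norm(h-m),"ctr",r((m+f)/2),"yaw",np.degrees(np.arctan2(*(m-f)[[1,0]])))
print("top-flat far left corner tri", r(tri(S(345,57),T(451,121))), "slot side z?", r(plane("side",S(205,183),.021)))
print("board corners", [r(tri(S(*a),T(*b))) for a,b in[((368,220),(263,283)),((475,293),(230,430))]])
print("head tri(face ctr)",r(tri(S(57,238),T(41,56))))
c=[plane("top",T(*p),.012) for p in [(263,283),(230,430),(665,382)]]
print("board",[r(x) for x in c],"w,l",np.linalg.norm(c[0]-c[1]),np.linalg.norm(c[0]-c[2]), "ctr",r((c[1]+c[2])/2),"yaw",np.degrees(np.arctan2(*(c[0]-c[2])[[1,0]])))
# plate top corners
print("plate tops",r(tri(S(405,103),T(303,288))),r(tri(S(498,155),T(269,425))))
print("cheek tops front",r(tri(S(450,108),T(347,305))),r(tri(S(522,155),T(318,436))))
print("cheek tops rear",r(tri(S(610,25),T(592,370))),r(tri(S(682,70),T(566,500))))
E
```

```text
mouth [724.0, 73.0, 21.0] far [684.0, -123.0, 21.0] len 0.2003816448789917 head ext 0.09000117555617891 ctr [704.0, -25.0, 21.0] yaw 78.54486545555694
top-flat far left corner tri [690.0, -125.0, 41.0] slot side z? [696.0, 42.0, 21.0]
board corners [[581.0, 5.0, 14.0], [478.0, 27.0, 10.0]]
head tri(face ctr) [736.0, 160.0, 30.0]
board [[581.0, 5.0, 12.0], [479.0, 27.0, 12.0], [514.0, -277.0, 12.0]] w,l 0.10507548865852095 0.2899033814798285 ctr [496.0, -125.0, 12.0] yaw 76.57784549817082
plate tops [569.0, -21.0, 105.0] [481.0, 1.0, 111.0]
cheek tops front [555.0, -53.0, 89.0] [477.0, -30.0, 94.0]
cheek tops rear [514.0, -214.0, 87.0] [437.0, -192.0, 89.0]
```

Heights, lengths and the slot position all agree with the text. I measure:
- **Shaft:** centre about (704,-25) mm, yaw 78.5°, rod out about 18 mm.
- **Cradle:** centre about (496,-123) mm, yaw about 76.2°.

Plan:
1. Grasp from above, roll +45° and lay the shaft in the cradle.
2. Regrasp at -45°, roll upright and let go.
3. Pull the rod.

```bash
cat >> h.py <<'E'
from scipy.spatial.transform import Rotation as Ro
def Rt(a,t=0):
    a=np.radians(a);c,s=np.cos(a),np.sin(a)
    return Ro.from_matrix(np.array([[c,s,0],[s,-c,0],[0,0,-1]]))*Ro.from_euler("x",t,degrees=True)
def steps(P,R,n=1,p0=None,R0=None):
    "rows (one per call) that take the tool from here to grasp pose P,R in n calls"
    s=state(); p0=s["tool_pos"] if p0 is None else p0; R0=Ro.from_rotvec(s["tcp_rot"]) if R0 is None else R0
    p0=np.array(p0,float); P=np.array(P,float); w=(R0.inv()*R).as_rotvec()
    for i in range(n):
        Ri=R0*Ro.from_rotvec(w*i/n)
        print(np.round(np.r_[Ri.inv().apply((P-p0)/n),w/n],4).tolist(), "rows>=",round(max(np.linalg.norm(P-p0)/n/.0625,np.degrees(np.linalg.norm(w))/n/10.7),1))
C0=np.array([.496,-.123]);CY=76.2; cx=np.array([np.cos(np.radians(CY)),np.sin(np.radians(CY))])
def show():
    s=state(); print({k:np.round(s[k],4).tolist() for k in("time","joint_pos","tool_pos","tcp_rot","wrist_force","grip_force","grip_width")})
    return s
E
python3 - <<'E'
from h import *
steps([.708,-.005,.13],Rt(78.5),3)
steps([.708,-.005,.003],Rt(78.5),1,[.708,-.005,.13],Rt(78.5))
E
```

```text
[0.2217, -0.1273, 0.0337, -0.0003, -0.0002, -0.3424] rows>= 4.1
[0.2516, -0.0455, 0.0336, -0.0003, -0.0002, -0.3424] rows>= 4.1
[0.2523, 0.0416, 0.0336, -0.0003, -0.0002, -0.3424] rows>= 4.1
[0.0, 0.0, 0.127, 0.0, 0.0, 0.0] rows>= 2.0
```

Request:
apply_moves:
  motion:
    - [0.2217,-0.1273,0.0337,0,0,-0.3424,-1]
    - [0.2217,-0.1273,0.0337,0,0,-0.3424,-1]
    - [0.2217,-0.1273,0.0337,0,0,-0.3424,-1]
    - [0.2217,-0.1273,0.0337,0,0,-0.3424,-1]
    - [0.2217,-0.1273,0.0337,0,0,-0.3424,-1]
  squeeze: 80

```text
time: 0.72
tool_pos: [0.3787, -0.3904, 0.197]
tcp_rot: [-2.954, -1.064, -0.001]
wrist_force: [-0.0, -0.2, -0.2]
grip_width: 0.0854
grip_force: 0.0
```

Request:
apply_moves:
  motion:
    - [0.2516,-0.0455,0.0336,0,0,-0.3424,-1]
    - [0.2516,-0.0455,0.0336,0,0,-0.3424,-1]
    - [0.2516,-0.0455,0.0336,0,0,-0.3424,-1]
    - [0.2516,-0.0455,0.0336,0,0,-0.3424,-1]
    - [0.2516,-0.0455,0.0336,0,0,-0.3424,-1]

```text
time: 1.35
tool_pos: [0.544, -0.196, 0.1632]
tcp_rot: [-2.731, -1.55, -0.001]
wrist_force: [-0.4, -0.2, 0.2]
grip_width: 0.0855
grip_force: 0.0
```

Request:
apply_moves:
  motion:
    - [0.2523,0.0416,0.0336,0,0,-0.3424,-1]
    - [0.2523,0.0416,0.0336,0,0,-0.3424,-1]
    - [0.2523,0.0416,0.0336,0,0,-0.3424,-1]
    - [0.2523,0.0416,0.0336,0,0,-0.3424,-1]
    - [0.2523,0.0416,0.0336,0,0,-0.3424,-1]

```text
time: 1.98
tool_pos: [0.709, -0.0016, 0.1289]
tcp_rot: [-2.427, -1.991, -0.0]
wrist_force: [-0.1, 0.3, 0.3]
grip_width: 0.0852
grip_force: 0.0
```

Request:
apply_moves:
  motion:
    - [0,0,0.045,0,0,0,-1]
    - [0,0,0.09,0,0,0,-1]
    - [0,0,0.126,0,0,0,-1]
    - [0,0,0.126,0,0,0,-1]
    - [0,0,0.126,0,0,0,1]

```text
time: 2.6
tool_pos: [0.7088, -0.0061, 0.006]
tcp_rot: [2.433, 1.986, 0.002]
wrist_force: [0.9, 0.5, 0.3]
grip_width: 0.0697
grip_force: 0.0
```

Request:
apply_moves:
  motion:
    - [0,0,0,0,0,0,1]
    - [0,0,0,0,0,0,1]
    - [0,0,0,0,0,0,1]
    - [0,0,0,0,0,0,1]

```text
time: 3.1
tool_pos: [0.7089, -0.0055, 0.0063]
tcp_rot: [2.432, 1.986, 0.002]
wrist_force: [-4.6, -0.6, 10.9]
grip_width: 0.0409
grip_force: 81.7
```

```bash
cat >> h.py <<'E'
def tcp(sx,z,tilt,d,a=CY,dy=0):
    R=Rt(a,tilt); n=np.array([cx[1],-cx[0]])
    p=np.r_[C0+sx*cx+dy*n,z]+d*R.as_matrix()[:,2]; return p,R
E
python3 - <<'E'
from h import *
s=show(); p=np.array(s["tool_pos"]); R=Ro.from_rotvec(s["tcp_rot"]); p1=p+[0,0,.19]
print(R.as_matrix().round(3).tolist())
P,Rg=tcp(.02,.175,45,.0147); print(P)
steps(P,Rg,2,p1,R)
E
```

```text
{'time': 3.1, 'joint_pos': [0.1984, 0.8417, -0.3578, 1.4996, 0.3516, 0.8623, -0.4805], 'tool_pos': [0.7089, -0.0055, 0.0063], 'tcp_rot': [2.432, 1.9865, 0.0019], 'wrist_force': [-4.5766, -0.6153, 10.9213], 'grip_force': 81.6656, 'grip_width': 0.0409}
[[0.2, 0.98, 0.002], [0.98, -0.2, -0.0], [0.0, 0.002, -1.0]]
[ 0.49067624 -0.10109789  0.16460553]
[-0.0686, -0.0974, 0.0157, 0.3936, 0.0078, 0.0189] rows>= 2.1
[-0.0706, -0.0827, 0.051, 0.3936, 0.0078, 0.0189] rows>= 2.1
```

Request:
apply_moves:
  motion:
    - [0,0,-0.03,0,0,0,1]
    - [0,0,-0.08,0,0,0,1]
    - [0,0,-0.13,0,0,0,1]
    - [0,0,-0.19,0,0,0,1]
    - [0,0,-0.19,0,0,0,1]
  squeeze: 100

```text
time: 3.72
tool_pos: [0.7102, -0.005, 0.2003]
tcp_rot: [2.429, 1.984, 0.01]
wrist_force: [0.4, -0.2, -5.1]
grip_width: 0.0402
grip_force: 104.5
```

Request:
apply_moves:
  motion:
    - [-0.023,-0.0325,0.005,0.131,0.0026,0.0063,1]
    - [-0.046,-0.065,0.01,0.262,0.005,0.0126,1]
    - [-0.0686,-0.0974,0.0157,0.3936,0.0078,0.0189,1]
    - [-0.0686,-0.0974,0.0157,0.3936,0.0078,0.0189,1]

```text
time: 4.22
tool_pos: [0.5973, -0.0554, 0.1765]
tcp_rot: [-2.194, -1.752, 0.351]
wrist_force: [1.4, -0.4, -5.5]
grip_width: 0.0401
grip_force: 104.3
```

Request:
apply_moves:
  motion:
    - [-0.0235,-0.0275,0.017,0.131,0.0026,0.0063,1]
    - [-0.047,-0.055,0.034,0.262,0.005,0.0126,1]
    - [-0.0706,-0.0827,0.051,0.3936,0.0078,0.0189,1]
    - [-0.0706,-0.0827,0.051,0.3936,0.0078,0.0189,1]
    - [-0.0706,-0.0827,0.051,0.3936,0.0078,0.0189,1]

```text
time: 4.85
tool_pos: [0.4906, -0.1002, 0.1628]
tcp_rot: [-1.928, -1.514, 0.626]
wrist_force: [0.7, 0.7, -4.0]
grip_width: 0.0406
grip_force: 104.4
```

```bash
python3 - <<'E'
from h import *
s=show(); P,R=tcp(.02,.175,45,.0147); print("target",P,"rot err deg",np.degrees((Ro.from_rotvec(s["tcp_rot"]).inv()*R).as_rotvec()))
for n in("side","top"):
    f=grab_frame(n); np.save(n+"1.npy",f)
    u,v=proj(n,[.51,-.1,.13]).astype(int); u=max(u,100); v=max(v,75)
    cv2.imwrite(f"pics/{n}1.png",cv2.resize(f[v-75:v+75,u-100:u+100],None,fx=4,fy=4,interpolation=2)[:,:,::-1]); print(n,u-100,v-75)
a=cv2.imread("pics/side1.png");b=cv2.imread("pics/top1.png")
cv2.imwrite("pics/j1.png",cv2.resize(np.vstack([a,b]),None,fx=.5,fy=.5,interpolation=cv2.INTER_AREA))
E
```

```text
{'time': 4.85, 'joint_pos': [0.4195, 0.7756, -0.3884, 1.4519, 0.118, 1.7378, -0.2434], 'tool_pos': [0.4906, -0.1002, 0.1628], 'tcp_rot': [-1.9282, -1.5137, 0.6261], 'wrist_force': [0.7437, 0.6801, -4.0319], 'grip_force': 104.4207, 'grip_width': 0.0406}
target [ 0.49067624 -0.10109789  0.16460553] rot err deg [0.02428769 0.01895672 0.05554167]
side 259 136
top 247 184
```

View pics/j1.png

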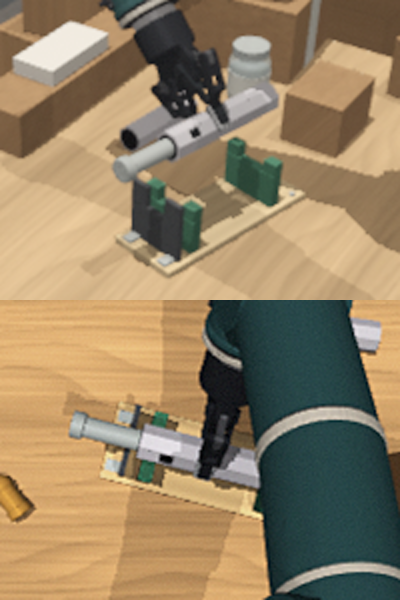

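The tube is held rolled by 45°, above the cradle. Its mouth is at about (317,254.5) in the top view and (344,210) in the side view, and the head face is at (283,246) and (320,220). Next I'll check how it lines up with the cradle.

```bash
python3 - <<'E'
from h import *
n=np.array([cx[1],-cx[0]])
def rel(X): d=X[:2]-C0; return np.round(1000*np.array([d@cx,d@n,X[2]]),1).tolist()
print("mouth tri",rel(tri((344,210),(317,254.5))),"plane",rel(plane("top",(317,254.5),.175)))
print("face tri",rel(tri((320,220),(283,245.5))),"plane",rel(plane("top",(283,245.5),.175)))
for k,c in (("grey",(280,235,352,275)),):
    f=np.load("top1.npy")
    for b in blobs(f,c,k): print(len(b),b.min(0),b.max(0),np.round(cv2.boxPoints(cv2.minAreaRect(b.astype(np.float32))),1).tolist())
T=lambda x,y:(240+x/4,165+y/4)
for p in [(303,288),(269,425)]: print("plate top",rel(plane("top",T(*p),.104)))
for p in [(338,302),(362,303),(304,438),(330,440),(583,364),(606,370),(553,504),(579,506)]: print("cheek",rel(plane("top",T(*p),.087)))
for p in [(263,283),(230,430),(665,382)]: print("board",rel(plane("top",T(*p),.012)))
# green masks centroids top
f=np.load("top0.npy")
for b in blobs(f,(290,225,410,305),"green"): print(rel(plane("top",np.array(cv2.minAreaRect(b.astype(np.float32))[0]),.08)))
E
```

```text
mouth tri [102.0, -2.9, 175.1] plane [103.2, -1.5, 175.0]
face tri [187.3, -1.9, 181.0] plane [188.6, -0.6, 175.0]
161 [282 240] [348 271] [[280.70001220703125, 251.6999969482422], [285.8999938964844, 234.3000030517578], [350.0, 253.8000030517578], [344.70001220703125, 271.20001220703125]]
plate top [116.6, 46.4, 104.0]
plate top [116.2, -44.9, 104.0]
cheek [92.1, 44.9, 87.0]
cheek [76.6, 48.1, 87.0]
cheek [92.0, -47.1, 87.0]
cheek [75.2, -44.2, 87.0]
cheek [-74.3, 44.9, 87.0]
cheek [-89.9, 44.8, 87.0]
cheek [-76.2, -49.0, 87.0]
cheek [-93.1, -46.1, 87.0]
board [144.7, 52.4, 12.0]
board [141.6, -52.6, 12.0]
board [-145.2, 54.3, 12.0]
[-77.4, 0.4, 80.0]
[85.2, 1.9, 80.0]
```

```bash
python3 - <<'E'
from h import *
P,R=tcp(.018,.096,45,.0147,dy=.0012); steps(P,R,1)
P2,R=tcp(.018,.0865,45,.0147,dy=.0012); steps(P2,R,1,P,R)
P2,R=tcp(.018,.0865,45,-.085,dy=.0012); steps(P2,R,1)
E
```

```text
[-0.003, 0.0559, 0.054, 0.0007, 0.0007, 0.0013] rows>= 1.2
[0.0, 0.0067, 0.0067, 0.0, 0.0, 0.0] rows>= 0.2
[-0.0031, 0.0627, -0.0389, 0.0007, 0.0007, 0.0013] rows>= 1.2
```

Request:
apply_moves:
  motion:
    - [-0.002,0.019,0.018,0,0,0.001,1]
    - [-0.003,0.037,0.036,0,0,0.001,1]
    - [-0.003,0.056,0.054,0,0,0.001,1]
    - [-0.003,0.056,0.054,0,0,0.001,1]

```text
time: 5.45
tool_pos: [0.4896, -0.1038, 0.0834]
tcp_rot: [-1.925, -1.509, 0.63]
wrist_force: [-0.7, -0.8, -3.9]
grip_width: 0.0398
grip_force: 104.4
```

Request:
apply_moves:
  motion:
    - [0,0.004,0.004,0,0,0,1]
    - [0,0.007,0.007,0,0,0,1]
    - [0,0.007,0.007,0,0,0,1]

```text
time: 5.82
tool_pos: [0.4908, -0.1041, 0.0758]
tcp_rot: [-1.929, -1.511, 0.628]
wrist_force: [0.7, -0.8, -2.7]
grip_width: 0.0402
grip_force: 104.6
```

```bash
python3 - <<'E'
from h import *
s=show(); P,R=tcp(.018,.0865,45,.0147,dy=.0012); print("target",P)
E
```

```text
{'time': 5.825, 'joint_pos': [0.4124, 0.8891, -0.3682, 1.4663, 0.1528, 1.616, -0.2425], 'tool_pos': [0.4908, -0.1041, 0.0758], 'tcp_rot': [-1.9286, -1.511, 0.6276], 'wrist_force': [0.7062, -0.7554, -2.6566], 'grip_force': 104.6043, 'grip_width': 0.0402}
target [ 0.49136454 -0.10332639  0.07610553]
```

Request:
apply_moves:
  motion:
    - [0,0.001,0.001,0,0,0,1]
    - [0,0.001,0.001,0,0,0,1]
    - [0,0.001,0.001,0,0,0,-1]
    - [0,0.001,0.001,0,0,0,-1]
    - [0,0.001,0.001,0,0,0,-1]

```text
time: 6.45
tool_pos: [0.4904, -0.1041, 0.0739]
tcp_rot: [-1.928, -1.511, 0.628]
wrist_force: [-0.2, -0.3, -0.2]
grip_width: 0.0855
grip_force: 0.0
```

Request:
apply_moves:
  motion:
    - [0,0,0,0,0,0,-1]
    - [0,0,0,0,0,0,-1]

```text
time: 6.7
tool_pos: [0.4904, -0.1041, 0.0739]
tcp_rot: [-1.928, -1.51, 0.628]
wrist_force: [0.5, -0.9, 0.9]
grip_width: 0.0852
grip_force: 0.0
```

Request:
apply_moves:
  motion:
    - [0,0,-0.03,0,0,0,-1]
    - [0,0,-0.08,0,0,0,-1]
    - [0,0,-0.13,0,0,0,-1]
    - [0,0,-0.13,0,0,0,-1]

```text
time: 7.2
tool_pos: [0.5821, -0.1263, 0.1675]
tcp_rot: [-1.931, -1.513, 0.625]
wrist_force: [-0.6, 0.2, -1.8]
grip_width: 0.0855
grip_force: 0.0
```

```bash
python3 - <<'E'
from h import *
s=show(); p=s["tool_pos"]; R0=Ro.from_rotvec(s["tcp_rot"])
A,Ra=tcp(.02,.089,0,-.12); A[2]=max(A[2],.2)
steps(A,Ra,1)
B,Rb=tcp(.02,.089,-45,-.12); steps(B,Rb,1,A,Ra)
D,Rd=tcp(.02,.087,-45,.0147); steps(D,Rd,1,B,Rb); print(A,B,D)
E
```

```text
{'time': 7.2, 'joint_pos': [0.3697, 0.9295, -0.3609, 1.1309, 0.1454, 1.8981, -0.2224], 'tool_pos': [0.5821, -0.1263, 0.1675], 'tcp_rot': [-1.9315, -1.5128, 0.6246], 'wrist_force': [-0.6387, 0.1928, -1.8239], 'grip_force': 0.0, 'grip_width': 0.0855}
[0.0025, -0.0891, 0.0301, -0.7828, -0.0001, -0.001] rows>= 4.2
[-0.0, -0.0849, 0.0351, -0.7854, 0.0, 0.0] rows>= 4.2
[-0.0, -0.0014, 0.1361, 0.0, 0.0, 0.0] rows>= 2.2
[ 0.50077067 -0.10357731  0.209     ] [ 0.41836719 -0.08333708  0.17385281] [ 0.51086509 -0.10605674  0.07660553]
```

Request:
apply_moves:
  motion:
    - [0.0005,-0.018,0.003,-0.157,0,0,-1]
    - [0.001,-0.036,0.007,-0.313,0,0,-1]
    - [0.0015,-0.054,0.014,-0.47,0,0,-1]
    - [0.002,-0.072,0.022,-0.626,0,0,-1]
    - [0.0025,-0.089,0.03,-0.783,0,-0.001,-1]

```text
time: 7.82
tool_pos: [0.4978, -0.1034, 0.2076]
tcp_rot: [2.471, 1.938, -0.0]
wrist_force: [2.2, 0.0, 0.3]
grip_width: 0.0851
grip_force: 0.0
```

Request:
apply_moves:
  motion:
    - [0,-0.018,0.003,-0.157,0,0,-1]
    - [0,-0.036,0.007,-0.314,0,0,-1]
    - [0,-0.053,0.014,-0.471,0,0,-1]
    - [0,-0.07,0.024,-0.628,0,0,-1]
    - [0,-0.085,0.035,-0.785,0,0,-1]

```text
time: 8.45
tool_pos: [0.436, -0.1081, 0.1905]
tcp_rot: [2.102, 1.609, 0.372]
wrist_force: [0.3, -1.0, -0.5]
grip_width: 0.0857
grip_force: 0.0
```

Request:
apply_moves:
  motion:
    - [0,0,0,0,0,0,-1]

```text
time: 8.57
tool_pos: [0.4362, -0.1065, 0.1901]
tcp_rot: [2.101, 1.615, 0.371]
wrist_force: [-0.1, 0.6, 0.3]
grip_width: 0.0856
grip_force: 0.0
```

```bash
python3 - <<'E'
from h import *
s=show()
B,Rb=tcp(.02,.089,-45,-.12);print(B); steps(B,Rb); D,Rd=tcp(.02,.087,-45,.0147); steps(D,Rd)
o=[]
for n in("side","top"):
    f=grab_frame(n); np.save(n+"2.npy",f)
    u,v=proj(n,[.51,-.1,.1]).astype(int)
    o.append(cv2.resize(f[v-50:v+50,u-100:u+100],None,fx=4,fy=4,interpolation=2)[:,:,::-1]); print(n,u-100,v-50)
cv2.imwrite("pics/j2.png",cv2.resize(np.vstack(o),None,fx=.75,fy=.75,interpolation=cv2.INTER_AREA))
E
```

```text
{'time': 8.575, 'joint_pos': [0.3019, -0.0678, -0.2367, 2.4344, 0.5354, 0.2954, -0.6754], 'tool_pos': [0.4362, -0.1065, 0.1901], 'tcp_rot': [2.1013, 1.6149, 0.3713], 'wrist_force': [-0.0913, 0.5565, 0.3343], 'grip_force': 0.0, 'grip_width': 0.0856}
[ 0.41836719 -0.08333708  0.17385281]
[0.0184, -0.0279, 0.0009, -0.2489, 0.074, 0.0103] rows>= 1.4
[0.0282, 0.0043, 0.1328, -0.2489, 0.074, 0.0103] rows>= 2.2
side 258 170
top 246 209
```

View pics/j2.png

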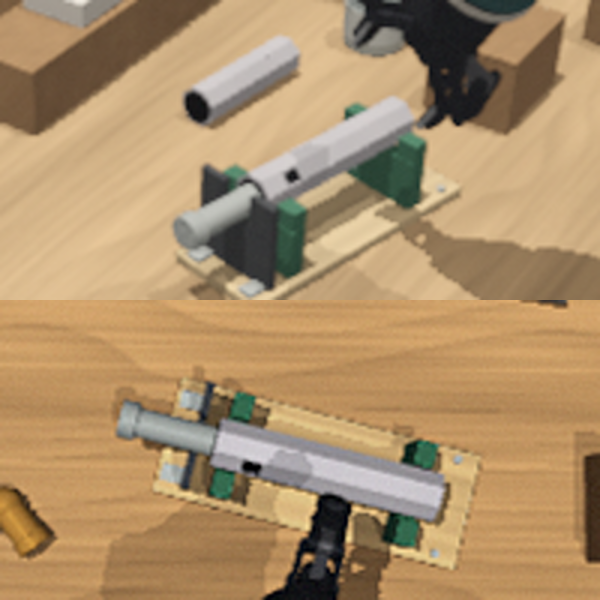

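The shaft lies properly in the notches with the rod in the slot. Its slot now faces 45° up towards the robot, at (355,228) in the side view and (330,265) in the top view. The -45° pose is out of reach, but vertical flats are available again, so I'll repeat the move that worked: grasp vertically, roll to +45° and lay it down.

```bash
python3 - <<'E'
from h import *
A,Ra=tcp(.02,.086,0,-.11); steps(A,Ra,1); print(A)
D,Rd=tcp(.02,.086,0,.014); steps(D,Rd,1,A,Ra)
E
```

```text
[0.02, 0.0551, 0.0251, 0.5361, 0.0721, -0.0194] rows>= 2.9
[ 0.50077067 -0.10357731  0.196     ]
[0.0, 0.0, 0.124, 0.0, 0.0, 0.0] rows>= 2.0
```

Request:
apply_moves:
  motion:
    - [0.005,0.012,0,0.134,0.018,-0.005,-1]
    - [0.01,0.026,0.007,0.268,0.036,-0.01,-1]
    - [0.015,0.04,0.016,0.402,0.054,-0.015,-1]
    - [0.02,0.0551,0.0251,0.5361,0.0721,-0.0194,-1]
    - [0.02,0.0551,0.0251,0.5361,0.0721,-0.0194,-1]

```text
time: 9.3
tool_pos: [0.5029, -0.1041, 0.1954]
tcp_rot: [-2.469, -1.934, -0.005]
wrist_force: [0.1, 0.1, 0.1]
grip_width: 0.0857
grip_force: 0.0
```

Request:
apply_moves:
  motion:
    - [0,0,0,0,0,0,-1]

```text
time: 9.43
tool_pos: [0.5005, -0.1041, 0.1958]
tcp_rot: [-2.473, -1.936, -0.004]
wrist_force: [-0.6, -0.3, -0.3]
grip_width: 0.0853
grip_force: 0.0
```

```bash
python3 - <<'E'
from h import *
s=show(); D,Rd=tcp(.02,.086,0,.014); steps(D,Rd,1); print(D)
E
```

```text
{'time': 9.425, 'joint_pos': [0.2479, 0.2576, -0.1179, 1.9281, 0.0338, 0.9567, -0.1279], 'tool_pos': [0.5005, -0.1041, 0.1958], 'tcp_rot': [-2.4729, -1.9362, -0.004], 'wrist_force': [-0.5574, -0.3464, -0.3241], 'grip_force': 0.0, 'grip_width': 0.0853}
[0.0002, 0.0, 0.1238, 0.0009, -0.0025, -0.0014] rows>= 2.0
[ 0.50077067 -0.10357731  0.072     ]
```

Request:
apply_moves:
  motion:
    - [0,0,0.045,0,-0.001,0,-1]
    - [0,0,0.09,0,-0.0025,0,-1]
    - [0,0,0.124,0,-0.0025,-0.001,-1]
    - [0,0,0.124,0,-0.0025,-0.001,-1]
    - [0,0,0.124,0,-0.0025,-0.001,1]
  squeeze: 80

```text
time: 10.05
tool_pos: [0.5014, -0.1046, 0.0738]
tcp_rot: [2.47, 1.935, 0.0]
wrist_force: [0.8, -0.4, -0.3]
grip_width: 0.0697
grip_force: 0.0
```

Request:
apply_moves:
  motion:
    - [0,0,0,0,0,0,1]
    - [0,0,0,0,0,0,1]
    - [0,0,0,0,0,0,1]
    - [0,0,0,0,0,0,1]
  squeeze: 100

```text
time: 10.55
tool_pos: [0.5016, -0.1047, 0.074]
tcp_rot: [2.469, 1.934, -0.0]
wrist_force: [-6.0, 0.7, 21.5]
grip_width: 0.0401
grip_force: 99.4
```

```bash
python3 - <<'E'
from h import *
s=show(); p=np.array(s["tool_pos"]); R=Ro.from_rotvec(s["tcp_rot"]); d=.086-p[2]; print("d",d)
p1=p+[0,0,.06]; P=p1+[0,0,d]+d*Rt(CY,45).as_matrix()[:,2]
steps(P,Rt(CY,45),1,p1,R)
n=np.array([cx[1],-cx[0]]); print("lat",(p[:2]-C0)@n,"sx",(p[:2]-C0)@cx)
E
```

```text
{'time': 10.55, 'joint_pos': [0.2303, 0.4373, -0.1043, 2.0137, 0.0747, 0.6909, -0.1635], 'tool_pos': [0.5016, -0.1047, 0.074], 'tcp_rot': [2.4694, 1.9345, -0.0005], 'wrist_force': [-5.9872, 0.6892, 21.4661], 'grip_force': 99.4173, 'grip_width': 0.0401}
d 0.012034434133348676
[-0.0, -0.0085, -0.0036, 0.7889, 0.0026, -0.0021] rows>= 4.2
lat 0.001106902259127556 sx 0.01911803145411607
```

Request:
apply_moves:
  motion:
    - [0,0,-0.02,0,0,0,1]
    - [0,0,-0.04,0,0,0,1]
    - [0,0,-0.06,0,0,0,1]
    - [0,0,-0.06,0,0,0,1]

```text
time: 11.05
tool_pos: [0.5015, -0.1045, 0.1336]
tcp_rot: [2.469, 1.934, 0.0]
wrist_force: [0.2, 0.4, -4.5]
grip_width: 0.0404
grip_force: 103.8
```

Request:
apply_moves:
  motion:
    - [0,-0.002,0,0.158,0,0,1]
    - [0,-0.004,-0.001,0.316,0.001,-0.001,1]
    - [0,-0.0055,-0.0015,0.473,0.002,-0.001,1]
    - [0,-0.007,-0.0025,0.631,0.002,-0.002,1]
    - [0,-0.0085,-0.0036,0.789,0.0026,-0.002,1]

```text
time: 11.68
tool_pos: [0.4927, -0.1024, 0.1351]
tcp_rot: [-1.924, -1.508, 0.631]
wrist_force: [0.1, 0.1, -6.3]
grip_width: 0.0398
grip_force: 103.8
```

Request:
apply_moves:
  motion:
    - [0,0,0,0,0,0,1]
    - [0,0,0,0,0,0,1]

```text
time: 11.92
tool_pos: [0.4925, -0.1023, 0.1353]
tcp_rot: [-1.929, -1.512, 0.627]
wrist_force: [-0.7, 0.4, -3.8]
grip_width: 0.0402
grip_force: 103.8
```

```bash
python3 - <<'E'
from h import *
s=show(); p=np.array(s["tool_pos"]); R=Ro.from_rotvec(s["tcp_rot"])
ax=p-.012*R.as_matrix()[:,2]; n=np.array([cx[1],-cx[0]]); print("axis pt sx,lat,z",(ax[:2]-C0)@cx,(ax[:2]-C0)@n,ax[2])
P,Rg=tcp(.018,.088,45,.012,dy=.0005); steps(P,Rg)
P2,Rg=tcp(.018,.085,45,.012,dy=.0005); steps(P2,Rg,1,P,Rg)
o=[]
for nn in("side","top"):
    f=grab_frame(nn); np.save(nn+"3.npy",f)
    u,v=proj(nn,[.51,-.1,.1]).astype(int)
    o.append(cv2.resize(f[v-50:v+50,u-100:u+100],None,fx=4,fy=4,interpolation=2)[:,:,::-1]); print(nn,u-100,v-50)
cv2.imwrite("pics/j3.png",cv2.resize(np.vstack(o),None,fx=.75,fy=.75,interpolation=cv2.INTER_AREA))
E
```

```text
{'time': 11.925, 'joint_pos': [0.2363, 0.7817, -0.0977, 1.4618, -0.0036, 1.6831, -0.1015], 'tool_pos': [0.4925, -0.1023, 0.1353], 'tcp_rot': [-1.929, -1.5122, 0.6265], 'wrist_force': [-0.7098, 0.4233, -3.8319], 'grip_force': 103.7523, 'grip_width': 0.0402}
axis pt sx,lat,z 0.019262055257705794 0.0001835383034811928 0.1437536280549346
[-0.0013, 0.0396, 0.0392, 0.0, -0.0, -0.0002] rows>= 0.9
[0.0, 0.0021, 0.0021, 0.0, 0.0, 0.0] rows>= 0.0
side 258 170
top 246 209
```

View pics/j3.png

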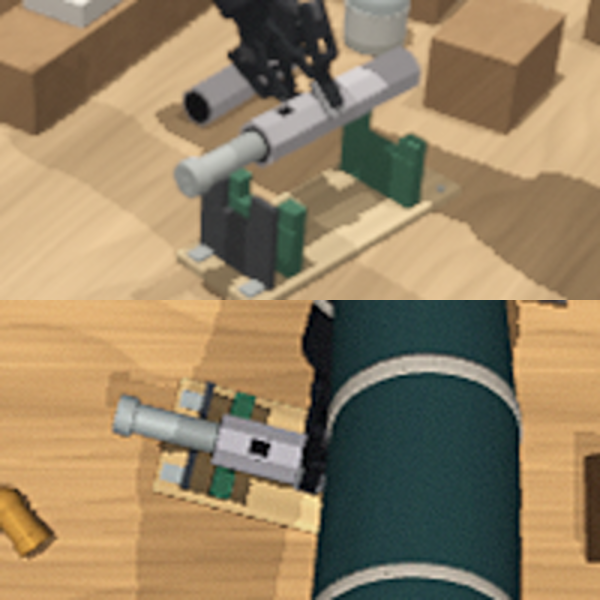

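The slot is now on top, at (332,258) in the top view, and the rod lines up over the plate's slot. Next: lower, release and retreat.

Request:
apply_moves:
  motion:
    - [-0.001,0.013,0.013,0,0,0,1]
    - [-0.001,0.026,0.026,0,0,0,1]
    - [-0.001,0.0395,0.039,0,0,0,1]
    - [-0.001,0.0395,0.039,0,0,0,1]
    - [-0.001,0.0405,0.04,0,0,0,1]

```text
time: 12.65
tool_pos: [0.4926, -0.1034, 0.0783]
tcp_rot: [-1.927, -1.511, 0.628]
wrist_force: [-0.1, -0.1, -4.4]
grip_width: 0.0403
grip_force: 105.6
```

Request:
apply_moves:
  motion:
    - [0,0.001,0.001,0,0,0,1]
    - [0,0.001,0.001,0,0,0,-1]
    - [0,0.001,0.001,0,0,0,-1]
    - [0,0.001,0.001,0,0,0,-1]
    - [0,0.001,0.001,0,0,0,-1]

```text
time: 13.28
tool_pos: [0.4926, -0.1034, 0.0776]
tcp_rot: [-1.928, -1.511, 0.628]
wrist_force: [-0.9, 0.4, 0.1]
grip_width: 0.0856
grip_force: 0.0
```

Request:
apply_moves:
  motion:
    - [0,0,0,0,0,0,-1]
    - [0,0,-0.03,0,0,0,-1]
    - [0,0,-0.08,0,0,0,-1]
    - [0,0,-0.13,0,0,0,-1]
    - [0,0,-0.13,0,0,0,-1]

```text
time: 13.9
tool_pos: [0.5843, -0.1259, 0.1711]
tcp_rot: [-1.931, -1.513, 0.625]
wrist_force: [-0.0, -0.3, -0.8]
grip_width: 0.0851
grip_force: 0.0
```

```bash
python3 - <<'E'
from h import *
s=show()
H,Rh=tcp(.145,.086,0,-.11); steps(H,Rh,1); print(H)
D,Rd=tcp(.145,.086,0,.014); steps(D,Rd,1,H,Rh)
E
```

```text
{'time': 13.9, 'joint_pos': [0.2262, 0.9048, -0.0845, 1.1293, -0.0004, 1.8898, -0.0946], 'tool_pos': [0.5843, -0.1259, 0.1711], 'tcp_rot': [-1.931, -1.5134, 0.6245], 'wrist_force': [-0.0455, -0.2896, -0.8421], 'grip_force': 0.0, 'grip_width': 0.0851}
[0.1267, -0.0789, 0.0433, -0.7828, -0.0002, -0.0004] rows>= 4.2
[0.53058735 0.01781447 0.196     ]
[0.0, 0.0, 0.124, 0.0, 0.0, 0.0] rows>= 2.0
```

Request:
apply_moves:
  motion:
    - [0.025,-0.016,0.003,-0.157,0,0,-1]
    - [0.051,-0.032,0.01,-0.313,0,0,-1]
    - [0.077,-0.048,0.02,-0.47,0,0,-1]
    - [0.103,-0.064,0.031,-0.626,0,0,-1]
    - [0.1317,-0.0789,0.0433,-0.783,0,0,-1]

```text
time: 14.52
tool_pos: [0.5287, 0.024, 0.1948]
tcp_rot: [2.472, 1.938, 0.002]
wrist_force: [2.8, 1.4, -0.5]
grip_width: 0.0852
grip_force: 0.0
```

Request:
apply_moves:
  motion:
    - [0,0,0,0,0,0,-1]

```text
time: 14.65
tool_pos: [0.5267, 0.026, 0.1949]
tcp_rot: [-2.466, -1.943, 0.002]
wrist_force: [-0.2, 0.4, 0.9]
grip_width: 0.0853
grip_force: 0.0
```

```bash
python3 - <<'E'
from h import *
s=show(); D,Rd=tcp(.15,.086,0,.016); steps(D,Rd,1); print(D)
o=[]
for nn in("side","top"):
    f=grab_frame(nn); np.save(nn+"4.npy",f)
    u,v=proj(nn,[.51,-.07,.1]).astype(int)
    o.append(cv2.resize(f[v-50:v+50,u-100:u+100],None,fx=4,fy=4,interpolation=2)[:,:,::-1]); print(nn,u-100,v-50)
cv2.imwrite("pics/j4.png",cv2.resize(np.vstack(o),None,fx=.75,fy=.75,interpolation=cv2.INTER_AREA))
E
```

```text
{'time': 14.65, 'joint_pos': [0.0259, 0.2903, -0.1575, 1.8877, 0.0531, 0.9701, -0.3912], 'tool_pos': [0.5267, 0.026, 0.1949], 'tcp_rot': [-2.4658, -1.943, 0.0024], 'wrist_force': [-0.1879, 0.3566, 0.888], 'grip_force': 0.0, 'grip_width': 0.0853}
[-0.0021, 0.0061, 0.1249, -0.0027, -0.0002, 0.0048] rows>= 2.0
[0.53178002 0.02267014 0.07      ]
side 253 175
top 234 209
```

View pics/j4.png

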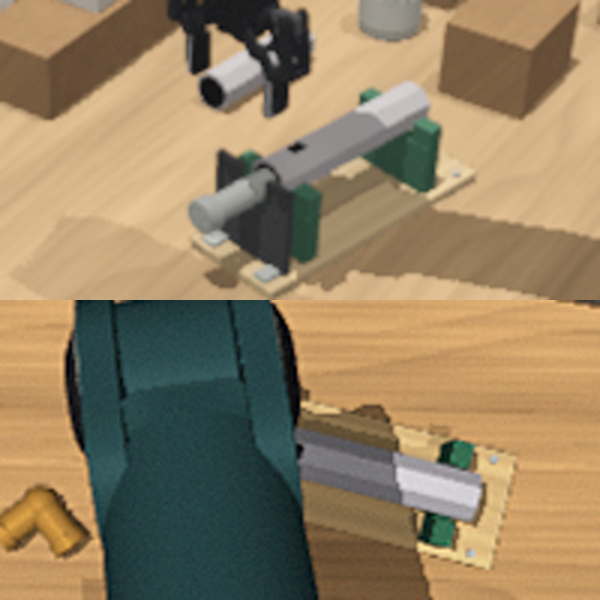

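The tube lies in the notches with its slot on top, at (352,224) in the side view, and the rod runs through the plate. The gripper is above the rod, so I'll correct by 6 mm, descend and grip.

Request:
apply_moves:
  motion:
    - [-0.002,0.006,0.04,-0.0027,0,0.005,-1]
    - [-0.002,0.006,0.085,-0.0027,0,0.005,-1]
    - [-0.002,0.006,0.125,-0.0027,0,0.005,-1]
    - [-0.002,0.006,0.125,-0.0027,0,0.005,-1]
    - [-0.002,0.006,0.125,-0.0027,0,0.005,1]
  squeeze: 60

```text
time: 15.38
tool_pos: [0.5352, 0.0194, 0.0705]
tcp_rot: [-2.477, -1.93, 0.002]
wrist_force: [0.0, 0.8, 0.3]
grip_width: 0.07
grip_force: 0.0
```

Request:
apply_moves:
  motion:
    - [0,0,0,0,0,0,1]
    - [0,0,0,0,0,0,1]
    - [0,0,0,0,0,0,1]
    - [0,0,0,0,0,0,1]
    - [0,0,0,0,0,0,1]

```text
time: 16.0
tool_pos: [0.5348, 0.02, 0.0702]
tcp_rot: [-2.477, -1.932, 0.001]
wrist_force: [-0.9, -0.0, 7.1]
grip_width: 0.024
grip_force: 58.5
```

```bash
python3 - <<'E'
from h import *
s=show(); p=s["tool_pos"]; n=np.array([cx[1],-cx[0]]); print((p[:2]-C0)@cx,(p[:2]-C0)@n)
print(Ro.from_rotvec(s["tcp_rot"]).inv().apply(s["wrist_force"]))
E
```

```text
{'time': 16.0, 'joint_pos': [0.0158, 0.4789, -0.1357, 1.956, 0.0947, 0.7134, -0.4226], 'tool_pos': [0.5348, 0.02, 0.0702], 'tcp_rot': [-2.4767, -1.9316, 0.0006], 'wrist_force': [-0.9186, -0.0312, 7.1459], 'grip_force': 58.4524, 'grip_width': 0.024}
0.14809603995510964 0.0036188232819546386
[-0.25295191 -0.88952373 -7.14514477]
```

Request:
apply_moves:
  motion:
    - [0.01,-0.001,0,0,0,0,1]
    - [0.022,-0.002,0,0,0,0,1]
    - [0.034,-0.002,0,0,0,0,1]
    - [0.044,-0.002,0,0,0,0,1]
    - [0.05,-0.002,0,0,0,0,1]

```text
time: 16.62
tool_pos: [0.5451, 0.0681, 0.0699]
tcp_rot: [-2.478, -1.931, 0.002]
wrist_force: [0.9, -6.2, 2.9]
grip_width: 0.0244
grip_force: 58.7
```

Request:
apply_moves:
  motion:
    - [0.004,0,0,0,0,0,1]
    - [0.008,0,0,0,0,0,1]

```text
time: 16.88
tool_pos: [0.547, 0.0756, 0.0699]
tcp_rot: [-2.478, -1.931, 0.002]
wrist_force: [0.8, -5.3, 1.8]
grip_width: 0.024
grip_force: 58.7
```

Request:
apply_moves:
  motion:
    - [0.003,0,0,0,0,0,1]
    - [0.005,0,0,0,0,0,1]

```text
time: 17.12
tool_pos: [0.5482, 0.0806, 0.0699]
tcp_rot: [-2.478, -1.931, 0.002]
wrist_force: [0.7, -5.5, 1.3]
grip_width: 0.0242
grip_force: 58.7
```

```bash
python3 - <<'E'
from h import *
s=show(); p=s["tool_pos"]; n=np.array([cx[1],-cx[0]]); print((p[:2]-C0)@cx,(p[:2]-C0)@n)
print(Ro.from_rotvec(s["tcp_rot"]).inv().apply(s["wrist_force"]))
E
```

```text
{'time': 17.125, 'joint_pos': [-0.0889, 0.5065, -0.1412, 1.9088, 0.1028, 0.7344, -0.5356], 'tool_pos': [0.5482, 0.0806, 0.0699], 'tcp_rot': [-2.4777, -1.9313, 0.0021], 'wrist_force': [0.7189, -5.5165, 1.346], 'grip_force': 58.6535, 'grip_width': 0.0242}
0.2101371549815835 0.002180849185451192
[-5.17550774  2.0425879  -1.3426024 ]
```

Request:
apply_moves:
  motion:
    - [0.002,0,0,0,0,0,1]
    - [0.003,0,0,0,0,0,1]

```text
time: 17.38
tool_pos: [0.549, 0.0837, 0.0699]
tcp_rot: [-2.477, -1.931, 0.002]
wrist_force: [1.8, -3.7, 3.0]
grip_width: 0.0243
grip_force: 58.7
```

Request:
apply_moves:
  motion:
    - [0.001,0,0,0,0,0,1]
    - [0.002,0,0,0,0,0,1]

```text
time: 17.62
tool_pos: [0.5494, 0.0865, 0.0698]
tcp_rot: [-2.476, -1.932, 0.001]
wrist_force: [3.8, -0.8, 2.6]
grip_width: 0.0242
grip_force: 58.7
```

```bash
python3 - <<'E'
from h import *
s=show()
o=[]
for nn in("side","top"):
    f=grab_frame(nn); np.save(nn+"5.npy",f)
    u,v=proj(nn,[.54,0,.1]).astype(int)
    o.append(cv2.resize(f[v-40:v+40,u-80:u+80],None,fx=5,fy=5,interpolation=2)[:,:,::-1]); print(nn,u-80,v-40)
cv2.imwrite("pics/j5.png",cv2.resize(np.vstack(o),None,fx=.7,fy=.7,interpolation=cv2.INTER_AREA))
E
```

```text
{'time': 17.625, 'joint_pos': [-0.0972, 0.5094, -0.1427, 1.9039, 0.1024, 0.736, -0.544], 'tool_pos': [0.5494, 0.0865, 0.0698], 'tcp_rot': [-2.4764, -1.9315, 0.0006], 'wrist_force': [3.8296, -0.7987, 2.5691], 'grip_force': 58.6595, 'grip_width': 0.0242}
side 250 194
top 227 208
```

View pics/j5.png

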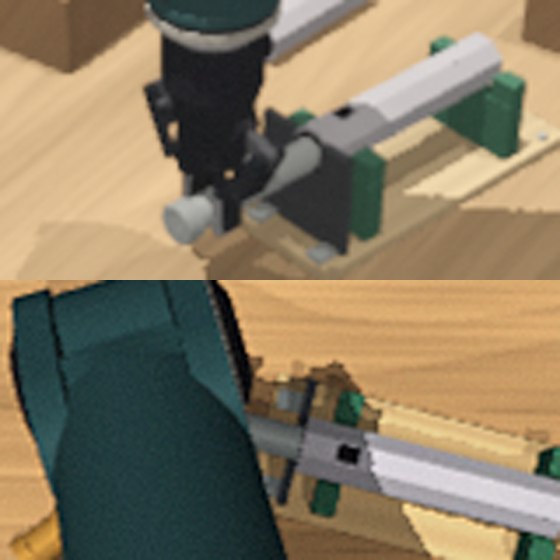

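The tube's mouth bears on the plate. In the side view the slot is at (348,226) and still looks dark, and the head face is at about (303,257). Next I'll estimate the extension.

```bash
python3 - <<'E'
from h import *
n=np.array([cx[1],-cx[0]])
def rel(X): d=X[:2]-C0; return np.round(1000*np.array([d@cx,d@n,X[2]]),1).tolist()
print("face",rel(plane("side",(250+186/3.5,194+222/3.5),.086)))
print("slot",rel(plane("side",(250+343/3.5,194+112/3.5),.107)),rel(plane("top",(227+348/3.5,208+(453-280)/3.5),.107)))
f=np.load("side5.npy"); print(f[220:232,340:356].mean(2).astype(int))
E
```

```text
face [241.4, 0.8, 86.0]
slot [74.0, 3.7, 107.0] [77.0, 1.6, 107.0]
[[191 192 192 192 189 186 183 180 180 180 180 182 188 200 208 212]
 [191 192 191 190 186 183 180 179 178 179 186 194 201 213 216 215]
 [192 191 188 187 184 178 178 177 175 180 202 210 213 216 216 216]
 [190 187 186 183 180 177 177 175 162 155 177 183 183 183 183 198]
 [187 185 184 182 179 173 158 130 106  94 126 148 148 146 148 165]
 [185 184 182 177 159 131  99  49  22  30  73 116 139 147 148 148]
 [173 180 169 160 141  94  40  22  21  50  98 130 144 149 150 149]
 [144 162 152 147 145 134 110  73  73 104 139 149 150 149 149 149]
 [139 146 148 147 148 147 142 132 133 140 150 150 150 151 149 150]
 [145 146 146 146 147 148 149 148 150 151 149 150 150 150 149 149]
 [145 146 147 146 148 148 149 149 150 150 151 149 150 151 149 149]
 [136 143 147 147 148 148 149 150 150 150 150 151 150 150 151 147]]
```

Request:
apply_moves:
  motion:
    - [0.001,0,0,0,0,0,1]
    - [0.002,0,0,0,0,0,1]
    - [0.002,0,0,0,0,0,1]

```text
time: 18.1
tool_pos: [0.5495, 0.0882, 0.0695]
tcp_rot: [-2.476, -1.931, 0.002]
wrist_force: [2.9, 1.2, 2.5]
grip_width: 0.0241
grip_force: 58.7
```

Request:
apply_moves:
  motion:
    - [0.002,0,0,0,0,0,1]
    - [0.004,0,0,0,0,0,1]

```text
time: 18.35
tool_pos: [0.5504, 0.0917, 0.0694]
tcp_rot: [-2.477, -1.931, 0.003]
wrist_force: [1.4, -3.9, 2.1]
grip_width: 0.0242
grip_force: 58.7
```

```bash
python3 - <<'E'
from h import *
s=show(); f=grab_frame("side"); np.save("side6.npy",f); g=np.load("side5.npy")
n=np.array([cx[1],-cx[0]]); p=s["tool_pos"]; print((p[:2]-C0)@cx,(p[:2]-C0)@n)
a=np.load("side4.npy")
o=[cv2.resize(x[215:275,285:385],None,fx=5,fy=5,interpolation=2)[:,:,::-1] for x in (g,f)]
cv2.imwrite("pics/j6.png",np.vstack(o))
# rod head: leftmost grey pixels in roi
for nm,x in(("4",a),("5",g),("6",f)):
    for b in blobs(x,(285,225,345,275),"grey",20): print(nm,b.min(0),b.max(0),len(b))
E
```

```text
{'time': 18.35, 'joint_pos': [-0.1066, 0.5133, -0.1425, 1.8985, 0.1034, 0.7391, -0.5543], 'tool_pos': [0.5504, 0.0917, 0.0694], 'tcp_rot': [-2.4769, -1.9306, 0.0031], 'wrist_force': [1.3611, -3.8582, 2.0704], 'grip_force': 58.6741, 'grip_width': 0.0242}
0.2214492881485088 0.0016286113128720888
4 [316 227] [344 256] 91
5 [297 247] [313 262] 53
5 [320 233] [341 251] 52
5 [335 227] [344 235] 26
6 [296 246] [311 263] 55
6 [319 233] [341 252] 54
6 [335 227] [344 235] 26
```

View pics/j6.png

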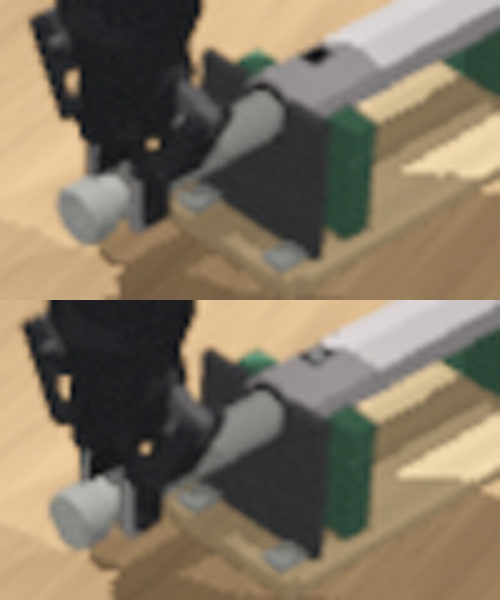

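In the second crop something light now fills the slot, so the button seems to have come up. A gentle tug should confirm that it is locked.

Request:
apply_moves:
  motion:
    - [0.001,0,0,0,0,0,1]
    - [0.002,0,0,0,0,0,1]

```text
time: 18.65
tool_pos: [0.5507, 0.093, 0.0693]
tcp_rot: [-2.477, -1.93, 0.004]
wrist_force: [0.8, -12.1, 2.7]
grip_width: 0.0245
grip_force: 58.7
```

Request:
apply_moves:
  motion:
    - [-0.001,0,0,0,0,0,1]
    - [-0.003,0,0,0,0,0,1]
    - [-0.004,0,0,0,0,0,1]

```text
time: 19.02
tool_pos: [0.5501, 0.0909, 0.0697]
tcp_rot: [-2.475, -1.932, 0.001]
wrist_force: [2.5, 3.6, 2.4]
grip_width: 0.0243
grip_force: 58.8
```

```bash
python3 - <<'E'
from h import *
s=show(); f=grab_frame("side"); np.save("side7.npy",f)
print(f[222:231,342:354].mean(2).astype(int)); print(np.load("side6.npy")[222:231,342:354].mean(2).astype(int))
for b in blobs(f,(285,225,345,275),"grey",20): print(b.min(0),b.max(0),len(b))
E
```

```text
{'time': 19.025, 'joint_pos': [-0.1037, 0.5118, -0.1437, 1.9002, 0.1024, 0.7377, -0.5506], 'tool_pos': [0.5501, 0.0909, 0.0697], 'tcp_rot': [-2.4752, -1.9318, 0.0006], 'wrist_force': [2.4773, 3.5617, 2.4001], 'grip_force': 58.7537, 'grip_width': 0.0243}
[[189 188 184 179 178 178 179 185 201 211 213 216]
 [186 184 180 177 178 175 163 161 194 216 216 216]
 [185 182 178 174 165 155 146 130 145 177 183 183]
 [182 176 160 131 121 131 140 125  79 107 139 149]
 [168 160 142  94  71 103 117 116 111 119 144 148]
 [152 147 144 134 113  80  84 118 142 144 149 150]
 [146 147 148 147 142 129 130 140 150 149 150 150]
 [147 147 147 148 149 148 150 149 150 150 150 150]
 [146 147 148 148 148 149 150 150 151 150 150 151]]
[[189 186 184 179 178 178 177 185 201 208 208 216]
 [186 184 180 177 177 175 163 180 214 216 217 216]
 [184 181 178 175 166 155 140 138 168 178 184 183]
 [182 176 159 131 124 133 135 112  73 107 139 149]
 [169 160 141  94  81 119 133 121 111 130 143 150]
 [151 148 145 134 115  98 108 121 142 150 149 149]
 [147 147 147 147 142 131 132 141 150 150 150 150]
 [147 146 147 147 148 149 150 150 151 150 151 150]
 [147 146 147 148 148 149 149 150 150 150 151 150]]
[296 245] [311 263] 56
[319 233] [341 252] 53
[335 227] [344 235] 26
```

The force rose to 12 N on the tug and the button is visible, so the rod is locked. Next: release and lift clear.

Request:
apply_moves:
  motion:
    - [0,0,0,0,0,0,-1]
    - [0,0,0,0,0,0,-1]
    - [0,0,0,0,0,0,-1]
    - [0,0,0,0,0,0,-1]
    - [0,0,0,0,0,0,-1]

```text
time: 19.7
tool_pos: [0.55, 0.0902, 0.0695]
tcp_rot: [-2.476, -1.931, 0.002]
wrist_force: [0.0, -0.3, 0.6]
grip_width: 0.0857
grip_force: 0.0
```

Request:
apply_moves:
  motion:
    - [0,0,-0.03,0,0,0,-1]
    - [0,0,-0.08,0,0,0,-1]
    - [0,0,-0.13,0,0,0,-1]
    - [0,0,-0.18,0,0,0,-1]
    - [0,0,-0.2,0,0,0,-1]

```text
time: 20.32
tool_pos: [0.5511, 0.0903, 0.2726]
tcp_rot: [2.477, 1.932, 0.003]
wrist_force: [-0.3, 0.3, -1.0]
grip_width: 0.0852
grip_force: 0.0
```

Request:
apply_moves:
  motion:
    - [0.06,-0.03,0,0,0,0,-1]
    - [0.11,-0.06,0,0,0,0,-1]
    - [0.16,-0.09,0,0,0,0,-1]
    - [0.2,-0.12,0,0,0,0,-1]
    - [0.2,-0.12,0,0,0,0,-1]

```text
time: 20.95
tool_pos: [0.4804, 0.3171, 0.2696]
tcp_rot: [-2.469, -1.938, 0.002]
wrist_force: [0.4, -0.5, -0.3]
grip_width: 0.0853
grip_force: 0.0
```

```bash
python3 - <<'E'
from h import *
s=show()
o=[]
for nn in("side","top"):
    f=grab_frame(nn); np.save(nn+"8.npy",f)
    u,v=proj(nn,[.53,-.04,.1]).astype(int)
    o.append(cv2.resize(f[v-40:v+40,u-80:u+80],None,fx=5,fy=5,interpolation=2)[:,:,::-1]); print(nn,u-80,v-40)
cv2.imwrite("pics/j8.png",cv2.resize(np.vstack(o),None,fx=.74,fy=.74,interpolation=cv2.INTER_AREA))
E
```

```text
{'time': 20.95, 'joint_pos': [-0.4011, 0.31, -0.2907, 1.6867, 0.0925, 1.1599, -0.9559], 'tool_pos': [0.4804, 0.3171, 0.2696], 'tcp_rot': [-2.4693, -1.9377, 0.0019], 'wrist_force': [0.3594, -0.488, -0.2585], 'grip_force': 0.0, 'grip_width': 0.0853}
side 261 188
top 243 212
```

View pics/j8.png

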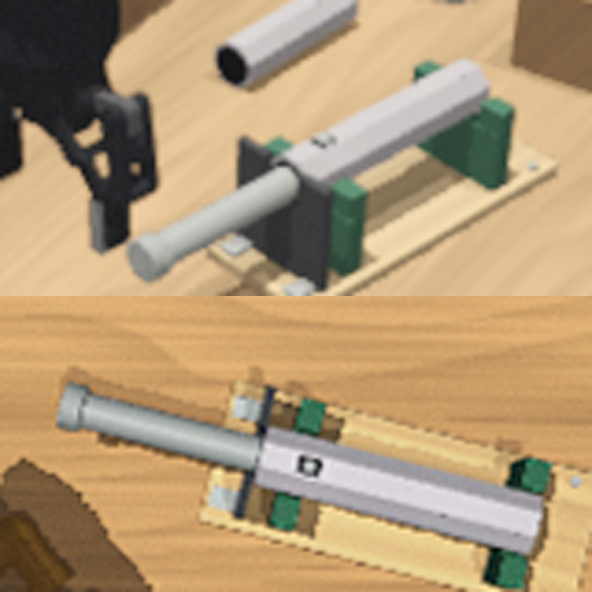

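The button stands in the slot on top, at (327,258) in the top view. Mouth to face measures about 145 mm, i.e. an extension of about 75 mm, so the rod is locked. The arm is clear, so I'll hand in.

```bash
python3 -c "
from station import hand_in
print(hand_in())"
```

```text
the job is handed in; nothing more can be done
None
```

The shaft lies in the cradle, button up, with the rod drawn out about 75 mm and locked; the gripper is clear, I touched nothing else on the bench, and the job was handed in at about 21 s.

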